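Put the photometer's carousel on its reading station

ROBOT

A 6-joint arm with a two-finger parallel gripper is mounted at the origin on the work surface. World frame = base frame: x ahead of the robot, y to its left, z up, the work surface at z = 0. Lengths are in mm, angles in rad, forces in N, time in s.
With the tool pointing down it reaches from about 350 to 975 mm from the base axis. Payload 7.1 kg.
Tool frame: the origin (TCP) lies midway between the tips of the shut fingers; the grasp point (between the pads) lies 19 mm behind it; z points along the fingers, y is the line along which they close (so a half turn about z gives the same grasp; the last joint's range is limited). The gripper opens to 88 mm and grips with 3 to 60 N. Pads are 20 mm wide; open, the fingers measure 115 mm over their backs; the gripper's body (75 mm by 178 mm) begins 61 mm behind the grasp point.
Start: joints at [1.273, 0.423, 1.63, -0, 1.089, -0.019], TCP at [171.97, 600.859, 222.675] pointing down, gripper open.
Joint ranges: [-3, 3], [-0.9, 2.11], [0.09, 2.58], [-1.31, 4.45], [0.11, 2.69], [-2.54, 2.54]. Speed limits (rad/s): [2.39, 2.39, 3.01, 3.14, 3.14, 3.14].

INTERFACE

Orientations are given as a rotation vector (axis times angle).
In Python, from workcell import ctrl gives the robot as it stands.
- The arm moves only by the shell command python3 -m pendant 'ROWS'. ROWS is a JSON object of lists of equal length, an entry for each row: "grip": the opening, from -1 (shut) to 1 (fully open); "linear": the shift along the tool's x, y, z in mm, a list of three; "angular": the turn, a rotation vector about the tool's x, y, z in rad, a list of three. In form: {"grip": [grip, ...], "linear": [[tx, ty, tz], ...], "angular": [[ax, ay, az], ...]}. A call has 1 to 12 rows; each row shifts and turns the commanded pose from where the row before left it, along the tool's axes as they then stand; what a row does not reach is not made up. A row lasts 1/12 s, in which the tool goes at most 41.7 mm and 7.16 degrees, less where a joint would pass 70% of its speed; a pose out of reach is approached as far as the arm can. A call with a gripper value outside its range is refused whole. The fingers move at their own pace and stop on an object; the grip force is fixed at half the most. Time passes only in rows, so rows that do not move let the fingers close. It gives the time, the measured TCP pose, the force, the opening and the grip force at its end, in the units of the state.
- ctrl.get_obs(): the state, without advancing time (a new reading comes with each control period).
- ctrl.get_image(name): name is "side" or "top"; returns the picture (400x640x3 uint8, red, green, blue); there is no depth.
- ctrl.camera_params(name): a dict with "vfov" (degrees; the focal length in pixels is half the picture's height over the tangent of half this angle, whatever the lens; pixels are square), "cx", "cy" (the principal point, pixels), "k1" (the pictures are not rectified: a ray, as slopes to the right and down, at radius r is drawn at 1 + k1 r^2 times it, then the intrinsics apply), "R" (3x3) and "t" (3): a world point X has camera coordinates R X + t. Camera axes: x right, y down, z forward; pixel columns grow to the right and rows downward; lengths in mm; the calibration is good to about 2 mm. A picture is of the moment at which its call begins. camera_params takes no time and is no camera call.
- ctrl.close_job(): hands the job in; it is judged then, once.
The state is a dict: "t": time; "qpos": joint angles; "qvel": joint speeds; "joint_torque": joint torques, N m; "ee_pos": TCP position; "orientation": TCP orientation; "ft_force": force on the tool from outside, world axes, zero at the start; "moment": the same for the moment, N m; "width": finger opening in mm; "grasp_force": force on a finger pad.
Only numpy, scipy, OpenCV 4.12 (cv2) and the standard library are available. Lean on these libraries where they do the work, as an engineer would, in place of code of your own. Each camera call takes 0.05 s, during which the arm holds its last target. There are 200 camera calls.

TASK

The cell carousel in the photometer's sample drawer was left off its reading station. Pull the drawer fully open by its handle, lift the carousel's sprung plunger, turn the carousel until the plunger drops home in the slot nearest the drawer front, then gently push the drawer fully shut. Leave the glassware and the other things on and around the photometer where they are.

Things in the scene. Friction and masses are not known exactly. Their poses are not given: they have to be found in the camera images.
- photometer_front (a point): Photometer: low white instrument, 270 deep (x) x 230 wide (y) x 105 mm high (sloping panel at the back of its top to 122), fixed to the bench. This point: middle of the lower edge of the housing's front face, at bench height; x points away from the robot; its drawer opens along -x. Drawer front: grey panel 224 wide, 16 to 98 mm above the bench, 12 thick, outer face at x = -12 mm when shut.
- drawer (a joint): Slide of the sample drawer, m: 0 fully shut, 0.15 fully open (stop). About 3 N of friction; it stays where it is left. Open, it brings the carousel clear of the housing; its side walls end 44 mm above the bench.
- drawer_handle (a point): Middle of the drawer handle: a level steel bar about 10 mm thick, 110 mm long, parallel to the drawer front, 35 mm in front of it, 75 mm above the bench, on a post at each end. Moves with the drawer.
- carousel_axis (a point): On the carousel's upright axis, at the top of its black disc (67 mm across, top 50 mm above the bench, its four glass cells to 55), 82 mm behind the drawer front's inner face. The disc's arm carries the plunger 46 mm from the axis, over a fixed ring of eight metal blocks (top at 38 mm) with eight radial slots between them, 45 degrees apart, 11 mm wide, 8 deep. Moves with the drawer.
- carousel (a joint): Angle of the carousel, rad: 0 when the plunger is over the front slot (nearest the drawer front); grows anticlockwise seen from above (towards the photometer's -y side first); stops at -0.5 and 2.6. The slots lie at multiples of 0.785.
- plunger (a joint): Height of the sprung plunger, m: 0 home (its 7 mm round-ended pin down in a slot, carousel locked), about 0.007 resting on a block between slots, 0.02 fully lifted. A spring pulls it down with 2 to 5 N.
- plunger_grip (a point): Where to hold the plunger: on the axis of its upright round knob, bare steel, 20 mm across and 24 mm tall, 8 mm under the knob's top. 78 mm above the bench when home; rises with the plunger. The knob spins freely on its stem, so the gripper need not turn with the carousel.
- front_slot (a point): The front slot: the one nearest the drawer front, on the centre line of the drawer, 46 mm from the carousel's axis; point at the top of the ring, 38 mm above the bench. Moves with the drawer.
- flask_large: Large volumetric flask, stoppered clear glass, 165 mm tall, belly 72 mm across. A bystander. Origin: centre of its underside.
- flask_small: Small volumetric flask, stoppered clear glass, 135 mm tall, belly 60 mm across. A bystander. Origin: centre of its underside.
- beaker: Empty clear glass beaker, 72 mm across, 95 mm tall. A bystander. Origin: centre of its underside.
- wash_bottle: White plastic bottle with a blue cap, 70 mm across, 190 mm tall. A bystander. Origin: centre of its underside.
- meter: Black hand-held meter lying flat, 130 x 62 x 28 mm, long side along its x. A bystander. Origin: centre of its underside.
- cell_box: Small carton, 62 x 102 x 34 mm, lying on top of the photometer. A bystander. Origin: centre of its underside.
- pipette: White hand pipette lying flat, about 280 mm long along its x (thick end to -x), 26 mm wide, 24 mm high. A bystander. Origin: centre of its underside.

How it is judged:
By the outcome, as a careful person would: the job done as asked, in the order asked, and still so for the second after the job is handed in, with the robot touching nothing.
It also fails if it takes over 54 s, if anything falls off the work surface, if the arm or the gripper's body presses on something with over 40 N, if the wrist force passes 120 N, or if a joint passes its speed limit or range.

## Working session

There is one attempt and no reset: what is moved stays moved. The work goes in short steps, Python scripts to look and compute and a shell command to move; the robot and the scene stay as the last step left them, time stands still between calls to the robot, and variables do not carry over. Pictures are saved under pics/ and viewed, at most 10 in all, crops included, and the job is handed in when it is done.

```bash
mkdir -p pics
python3 - <<'E'
from workcell import ctrl
import cv2
for n in("side","top"):
    cv2.imwrite(f"pics/{n}0.png",ctrl.get_image(n)[:,:,::-1]); print(n,ctrl.camera_params(n))
o=ctrl.get_obs(); print({k:o[k] for k in("t","ee_pos","orientation","width","ft_force")})
E
```

```text
side {'vfov': 56.11384539420808, 'cx': 314.7415128566835, 'cy': 198.01344222715738, 'k1': -0.07251866569483677, 'R': array([[ 0.91942953, -0.39299389, -0.01432257],
       [-0.28680149, -0.64517821, -0.70815958],
       [ 0.26906177,  0.65521056, -0.70590713]]), 't': array([-531.25370924,  227.03588813, 1110.31869336])}
top {'vfov': 57.59374923319325, 'cx': 318.0455627682584, 'cy': 201.12510154034942, 'k1': -0.006377709857884032, 'R': array([[-0.01956398, -0.99971073,  0.01398973],
       [-0.98721119,  0.01710139, -0.15849795],
       [ 0.15821285, -0.01691167, -0.98726019]]), 't': array([ -27.69360922,  565.27328232, 1120.44890112])}
{'t': 0.1, 'ee_pos': array([171.82954051, 600.40970071, 221.99467054]), 'orientation': array([-4.36487201e-01, -3.11090792e+00,  2.10658153e-03]), 'width': 87.74169654215854, 'ft_force': array([ 0.14401215, -1.04485809, -0.23241607])}
```

View pics/side0.png

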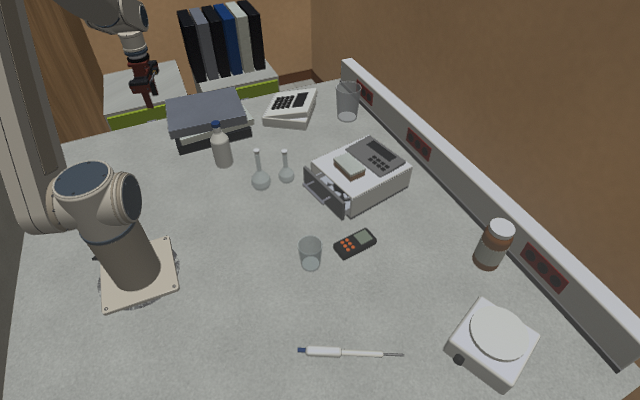

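View pics/top0.png

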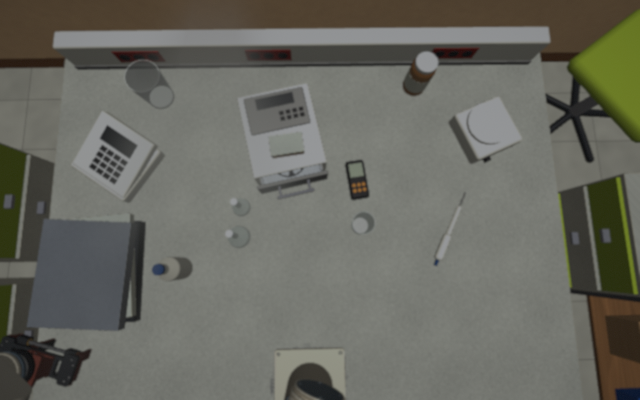

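The side view shows the photometer at about (355,175), its drawer slightly open, with the flasks on the left at (260,175) and (286,170), and the beaker and meter in front on the right. In the top view the housing spans roughly (240-325, 90-180), and the handle is at about (295,188). I'll enlarge both.

Run:
```python
import cv2
a=cv2.imread("pics/top0.png")[75:195,225:385]; cv2.imwrite("pics/topc.png",cv2.resize(a,None,fx=5,fy=5,interpolation=cv2.INTER_CUBIC))
a=cv2.imread("pics/side0.png")[125:245,285:445]; cv2.imwrite("pics/sidec.png",cv2.resize(a,None,fx=5,fy=5,interpolation=cv2.INTER_CUBIC))
```

```text
(no output)
```

View pics/topc.png

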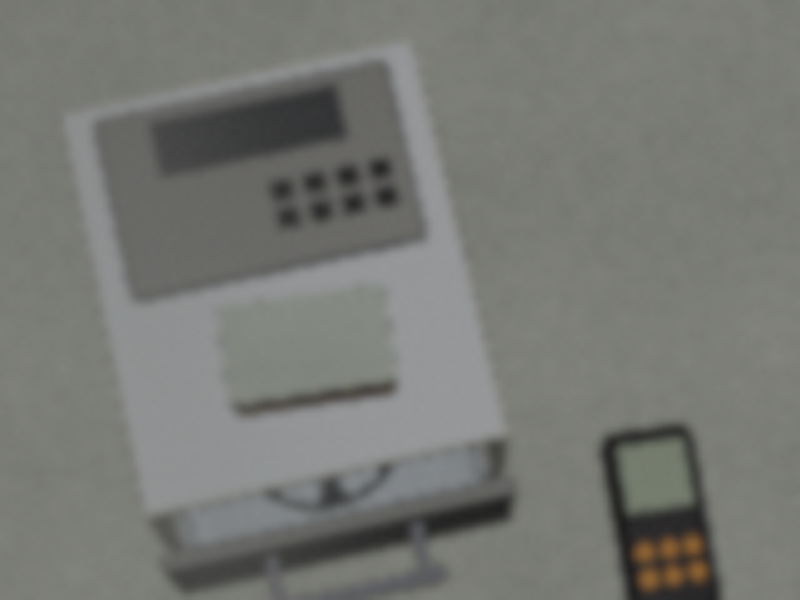

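View pics/sidec.png

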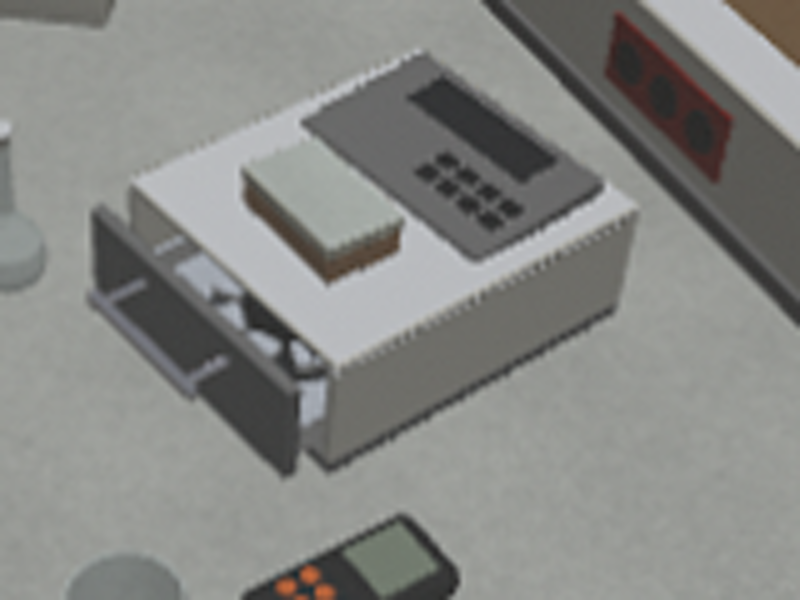

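The crops show the housing front corners, the drawer panel and the handle clearly, and the drawer is partly open. The carousel's dark edge is at about (330,495) in the top crop. I'll fit the photometer pose and drawer opening to these points.

```bash
cat > h.py <<'E'
import numpy as np
from workcell import ctrl
def proj(n,X):
    c=ctrl.camera_params(n); p=np.array(X)@np.array(c["R"]).T+c["t"]; s=p[...,:2]/p[...,2:]
    s=s*(1+c["k1"]*(s**2).sum(-1,keepdims=True)); f=200/np.tan(np.radians(c["vfov"]/2))
    return s*f+[c["cx"],c["cy"]]
def loc(P,q):  # photometer frame -> world
    c,s=np.cos(P[2]),np.sin(P[2]); q=np.asarray(q,float)
    return np.stack([P[0]+c*q[...,0]-s*q[...,1],P[1]+s*q[...,0]+c*q[...,1],q[...,2]],-1)
E
python3 - <<'E'
from h import *
from scipy.optimize import least_squares
T=[((0,115,105),0,(147,513)),((0,-115,105),0,(507,435)),((-12,112,98),1,(168,562)),((-12,-112,98),1,(515,490)),((-47,-55,75),1,(445,574)),((-47,55,75),1,(280,597))]
S=[((0,115,105),0,(130,185)),((0,-115,105),0,(338,370)),((-12,112,98),1,(97,210)),((-12,-112,98),1,(297,392)),((-12,-112,16),1,(290,475)),((-47,55,75),1,(92,295)),((-47,-55,75),1,(190,390)),((270,-115,105),0,(637,210))]
def res(p):
    r=[]
    for n,L,o in(("top",T,(225,75)),("side",S,(285,125))):
        for q,m,c in L:
            q=np.array(q,float); q[0]-=m*p[3]
            r+=list(proj(n,loc(p,q))-((np.array(c)+.5)/5-.5+o))
    return r
f=least_squares(res,[600,30,.2,30],x_scale=[100,100,.1,10],loss='soft_l1'); p=f.x
print(p,np.round(np.array(res(p)).reshape(-1,2),1).tolist())
d=p[3];print("handle",loc(p,[-47-d,0,75]),"open handle",loc(p,[-197,0,75]),"open axis",loc(p,[-68,0,50]))
# bystanders: flask bases from pixels on the bench
E
```

```text
[6.54459383e+02 4.53356548e+01 2.04426919e-01 1.91259149e+01] [[-0.1, 0.5], [1.0, 0.2], [-1.0, 0.7], [0.7, -0.5], [-0.8, -1.1], [-2.2, 1.9], [-0.0, -0.9], [-0.1, -0.0], [-0.3, -0.5], [-0.5, 0.7], [-0.1, 1.6], [1.7, 0.4], [1.1, 0.3], [1.3, -0.5]]
handle [589.71037598  31.91169433  75.        ] open handle [461.56141859   5.34346395  75.        ] open axis [587.87531407  31.53124373  50.        ]
```

```bash
cat >> h.py <<'E'
from scipy.optimize import fsolve
from scipy.spatial.transform import Rotation as Ro
P=np.array([654.5,45.3,.2044])
def unproj(n,px,z): return fsolve(lambda v:proj(n,[v[0],v[1],z])-px,[500,0])
def toloc(w): 
    c,s=np.cos(P[2]),np.sin(P[2]); d=np.asarray(w)[:2]-P[:2]; return [c*d[0]+s*d[1],-s*d[0]+c*d[1]]
def plan(target,yaw,n):
    """rows from the present pose to TCP target, tool y at yaw (tool down)"""
    o=ctrl.get_obs(); R=Ro.from_rotvec(o["orientation"]); p=np.array(o["ee_pos"])
    y=np.array([np.cos(yaw),np.sin(yaw),0]); z=np.array([0,0,-1.]); Rt=Ro.from_matrix(np.array([np.cross(y,z),y,z]).T)
    w=(R.inv()*Rt).as_rotvec()/n; step=(np.array(target)-p)/n
    print("ang",np.round(w,3))
    for i in range(n): print(np.round((R*Ro.from_rotvec(w*i)).inv().apply(step),1).tolist(),end=",")
    print()
def st():
    o=ctrl.get_obs(); R=Ro.from_rotvec(o["orientation"]).as_matrix()
    print("t %.2f"%o["t"],"p",np.round(o["ee_pos"],1),"loc",np.round(toloc(o["ee_pos"]),1),"yaw %.3f"%np.arctan2(R[1,1],R[0,1]),"z",np.round(R[:,2],3),"w %.1f gf %.1f"%(o["width"],o["grasp_force"]),"F",np.round(o["ft_force"],1))
E
python3 - <<'E'
from h import *
for k,px,z in(("fl",(238,237),36),("fs",(241,207),30),("beaker",(361,222),0),("meter",(357,180),14),("box",(272.5,157),105),("box2",(304,152),105)):
    w=unproj("top",px,z); print(k,w.round(),np.round(toloc(w)))
plan(loc(P,[-66,0,215]),.2044,20)
E
```

```text
fl [455. 218.] [-160.  209.]
fs [552. 211.] [-67. 183.]
beaker [ 500. -180.] [-197. -189.]
meter [ 639. -170.] [ -59. -207.]
box [696. 101.] [52. 46.]
box2 [710.   3.] [ 46. -52.]
ang [-0.     0.     0.054]
[-27.9, -21.6, 0.4],[-29.0, -20.0, 0.4],[-30.1, -18.4, 0.4],[-31.1, -16.8, 0.4],[-31.9, -15.0, 0.4],[-32.7, -13.3, 0.4],[-33.4, -11.5, 0.4],[-33.9, -9.7, 0.4],[-34.4, -7.8, 0.4],[-34.8, -5.9, 0.4],[-35.1, -4.0, 0.4],[-35.2, -2.1, 0.4],[-35.3, -0.2, 0.4],[-35.2, 1.7, 0.4],[-35.1, 3.6, 0.4],[-34.8, 5.5, 0.4],[-34.5, 7.4, 0.4],[-34.0, 9.3, 0.4],[-33.5, 11.1, 0.4],[-32.8, 12.9, 0.4],
```

```bash
python3 -m pendant '{"grip":[1,1,1,1,1,1,1,1,1,1],"linear":[[-27.9,-21.6,0],[-29,-20,0],[-30.1,-18.4,0],[-31.1,-16.8,0],[-31.9,-15,0],[-32.7,-13.3,0],[-33.4,-11.5,0],[-33.9,-9.7,0],[-34.4,-7.8,0],[-34.8,-5.9,0]],"angular":[[0,0,0.054],[0,0,0.054],[0,0,0.054],[0,0,0.054],[0,0,0.054],[0,0,0.054],[0,0,0.054],[0,0,0.054],[0,0,0.054],[0,0,0.054]]}' && python3 -m pendant '{"grip":[-0.2,-0.2,-0.2,-0.2,-0.2,-0.2,-0.2,-0.2,-0.2,-0.2,-0.2],"linear":[[-35.1,-4,0],[-35.2,-2.1,0],[-35.3,-0.2,0],[-35.2,1.7,0],[-35.1,3.6,0],[-34.8,5.5,0],[-34.5,7.4,0],[-34,9.3,0],[-33.5,11.1,0],[-32.8,12.9,0],[0,0,0]],"angular":[[0,0,0.054],[0,0,0.054],[0,0,0.054],[0,0,0.054],[0,0,0.054],[0,0,0.054],[0,0,0.054],[0,0,0.054],[0,0,0.054],[0,0,0.054],[0,0,0]]}'
python3 - <<'E'
from h import *
import cv2
st(); plan(loc(P,[-66,0,120]),.2044,4)
a=ctrl.get_image("side")[125:245,265:425,::-1]; b=ctrl.get_image("top")[110:230,215:375,::-1]
cv2.imwrite("pics/c1.png",np.vstack([cv2.resize(i,(400,300),interpolation=cv2.INTER_CUBIC) for i in(a,b)]))
E
```

```text
t: 0.93
ee_pos: [382.0, 315.3, 222.5]
orientation: [-1.254, -2.88, 0.0]
ft_force: [0.6, 1.1, 0.0]
width: 88.2
grasp_force: 0.0
t: 1.85
ee_pos: [595.0, 29.5, 222.5]
orientation: [1.98, 2.436, 0.001]
ft_force: [1.1, -0.0, 0.5]
width: 35.3
grasp_force: 0.0
t 1.85 p [595.   29.5 222.5] loc [-61.5  -3.4] yaw 0.206 z [ 0.002 -0.001 -1.   ] w 35.3 gf 0.0 F [ 1.1 -0.   0.5]
ang [0. 0. 0.]
[0.9, -1.2, 25.6],[0.9, -1.2, 25.6],[0.9, -1.2, 25.6],[0.9, -1.1, 25.6],
```

View pics/c1.png

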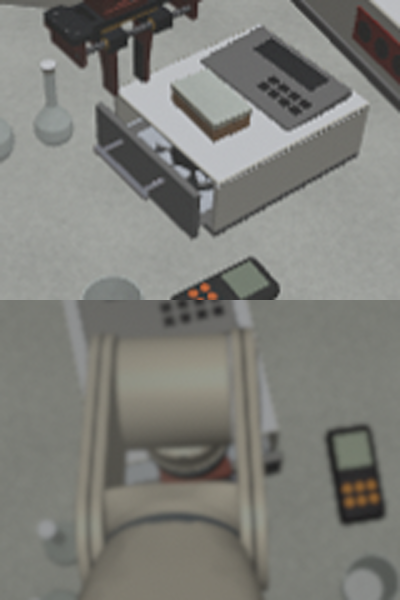

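The side view (upper half) has the gripper above and behind the handle, with the finger tips at about (105,90) and (140,75). The top view is blocked by the arm. I'll come down to just above the panel and check again.

```bash
python3 -m pendant '{"grip":[-0.2,-0.2,-0.2,-0.2,-0.2],"linear":[[0.9,-1.2,28],[0.9,-1.2,28],[0.9,-1.2,28],[0.9,-1.2,28],[0,0,0]],"angular":[[0,0,0],[0,0,0],[0,0,0],[0,0,0],[0,0,0]]}'
python3 - <<'E'
from h import *
import cv2
st(); plan(loc(P,[-66,0,57]),.2044,3)
i=ctrl.get_image("side").copy()
cv2.imwrite("pics/c2.png",cv2.resize(i[130:220,285:405,::-1],(800,600),interpolation=cv2.INTER_CUBIC))
p=ctrl.get_obs()["ee_pos"]
for q in(p,p-[0,0,19],loc(P,[-66,0,75]),loc(P,[-66,55,75]),loc(P,[-66,-55,75])): print(((proj("side",q)-[285,130]+.5)*800/120).round())
E
```

```text
t: 2.37
ee_pos: [581.4, 37.6, 105.8]
orientation: [-1.966, -2.44, 0.01]
ft_force: [-1.2, -0.5, -0.1]
width: 35.0
grasp_force: 0.0
t 2.37 p [581.4  37.6 105.8] loc [-73.2   7.3] yaw 0.214 z [-0.01 -0.   -1.  ] w 35.0 gf 0.0 F [-1.2 -0.5 -0.1]
ang [-0.003 -0.001  0.003]
[-2.5, 2.5, 16.2],[-2.5, 2.5, 16.2],[-2.4, 2.4, 16.2],
[178. 372.]
[179. 400.]
[197. 425.]
[135. 363.]
[262. 489.]
```

View pics/c2.png

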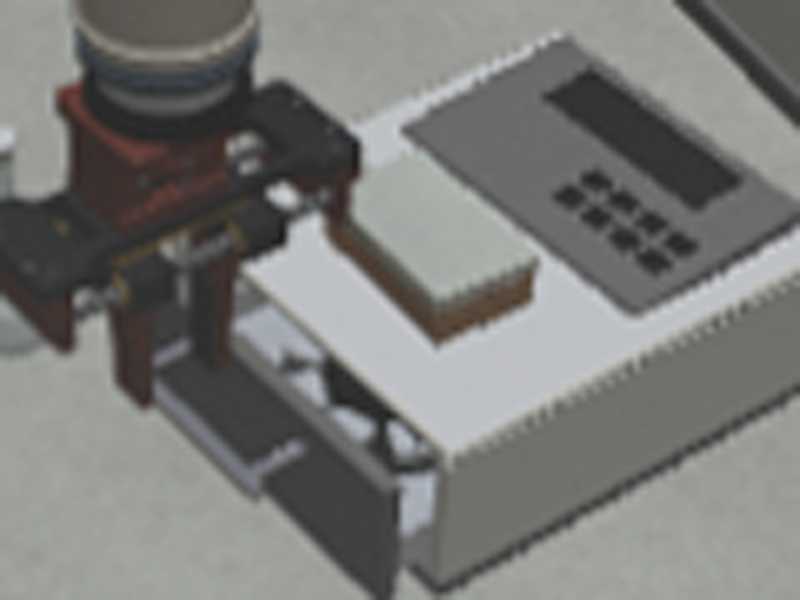

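The bar's right end shows at about (262,487), matching the prediction (262,489), so the fitted pose holds. The fingers are above the panel and slightly too far out. I'll correct sideways and let it settle.

```bash
python3 - <<'E'
from h import *
st()
E
python3 -m pendant '{"grip":[-0.2,-0.2,-0.2],"linear":[[-7,7,0],[0,0,0],[0,0,0]],"angular":[[0,0,0],[0,0,0],[0,0,0]]}' >/dev/null
python3 - <<'E'
from h import *
st(); plan(loc(P,[-66,0,57]),.2044,3)
E
```

```text
t 2.42 p [583.2  37.5 108.3] loc [-71.4   6.8] yaw 0.214 z [-0.007 -0.    -1.   ] w 35.0 gf 0.0 F [0.5 0.1 0.3]
t 2.67 p [596.7  31.  112.8] loc [-59.5  -2.3] yaw 0.212 z [ 0.004  0.    -1.   ] w 34.8 gf 0.0 F [-0.3 -0.8  0.3]
ang [0.001 0.    0.003]
[0.8, -2.2, 18.6],[0.8, -2.2, 18.6],[0.8, -2.2, 18.6],
```

```bash
for i in 1 2; do python3 -m pendant '{"grip":[-0.2,-0.2,-0.2],"linear":[[0,0,0],[0,0,0],[0,0,0]],"angular":[[0,0,0],[0,0,0],[0,0,0]]}' >/dev/null; python3 -c "
from h import *
st()"; done; python3 -c "
from h import *
plan(loc(P,[-66,0,57]),.2044,3)"
```

```text
t 2.92 p [595.   30.9 111.4] loc [-61.2  -2. ] yaw 0.212 z [ 0.001  0.    -1.   ] w 35.3 gf 0.0 F [-0.1 -0.2 -0.5]
t 3.17 p [594.6  31.  110.7] loc [-61.5  -1.9] yaw 0.212 z [-0. -0. -1.] w 35.2 gf 0.0 F [ 0.1  0.  -0.1]
ang [-0.    -0.     0.003]
[0.6, -1.5, 17.9],[0.6, -1.5, 17.9],[0.6, -1.5, 17.9],
```

```bash
python3 -m pendant '{"grip":[-0.2,-0.2,-0.2,-0.2,-0.2,-0.2,-0.2,-0.2,-0.2,-0.2],"linear":[[1,-2.3,0],[1,-2.2,0],[0,0,9],[0,0,9],[0,0,9],[0,0,9],[0,0,9],[0,0,9],[0,0,0],[0,0,0]],"angular":[[0,0,0],[0,0,0],[0,0,0],[0,0,0],[0,0,0],[0,0,0],[0,0,0],[0,0,0],[0,0,0],[0,0,0]]}' >/dev/null;python3 -c "
from h import *
st()"
python3 -m pendant '{"grip":[-0.6,-1,-1,-1,-1,-1],"linear":[[0,0,0],[0,0,0],[0,0,0],[0,0,0],[0,0,0],[0,0,0]],"angular":[[0,0,0],[0,0,0],[0,0,0],[0,0,0],[0,0,0],[0,0,0]]}' >/dev/null;python3 -c "
from h import *
st()"
```

```text
t 4.00 p [589.4  31.9  55.8] loc [-66.5   0.1] yaw 0.212 z [-0.002 -0.    -1.   ] w 35.2 gf 0.0 F [ 0.5 -0.3 -0.1]
t 4.50 p [589.6  31.9  57. ] loc [-66.3   0.1] yaw 0.212 z [-0.001 -0.    -1.   ] w 9.9 gf 30.0 F [-3.1  0.1  4.7]
```

```bash
python3 -m pendant '{"grip":[-1,-1,-1,-1,-1,-1,-1,-1,-1,-1,-1,-1],"linear":[[0,-5,0],[0,-10,0],[0,-12,0],[0,-12,0],[0,-12,0],[0,-12,0],[0,-12,0],[0,-12,0],[0,-12,0],[0,-10,0],[0,-8,0],[0,-5,0]],"angular":[[0,0,0],[0,0,0],[0,0,0],[0,0,0],[0,0,0],[0,0,0],[0,0,0],[0,0,0],[0,0,0],[0,0,0],[0,0,0],[0,0,0]]}' >/dev/null;python3 -c "
from h import *
st()"
for i in 1 2; do python3 -m pendant '{"grip":[-1,-1,-1,-1],"linear":[[0,-3,0],[0,-2,0],[0,-1,0],[0,0,0]],"angular":[[0,0,0],[0,0,0],[0,0,0],[0,0,0]]}' >/dev/null;python3 -c "
from h import *
st()"; done
```

```text
t 5.50 p [470.3   6.3  57. ] loc [-188.3   -0.8] yaw 0.212 z [ 0.001  0.    -1.   ] w 10.0 gf 30.0 F [2.8 4.7 2.7]
t 5.83 p [465.1   5.2  57. ] loc [-193.6   -0.8] yaw 0.212 z [ 0.001  0.    -1.   ] w 10.3 gf 30.0 F [-0.1  4.8  6. ]
t 6.17 p [463.7   4.8  57.1] loc [-195.    -0.9] yaw 0.211 z [ 0.009  0.001 -1.   ] w 10.2 gf 30.0 F [13.1 14.1 -9.4]
```

```bash
python3 -m pendant '{"grip":[-1,-1,-1,-1],"linear":[[0.5,-2,0],[0.5,-2,0],[0,0,0],[0,0,0]],"angular":[[0,0,0],[0,0,0],[0,0,0],[0,0,0]]}' >/dev/null;python3 -c "
from h import *
st()"; python3 -m pendant '{"grip":[-1,-1,-0.25,-0.25,-0.25,-0.25],"linear":[[0,4,0],[0,3,0],[0,0,0],[0,0,0],[0,0,0],[0,0,0]],"angular":[[0,0,0],[0,0,0],[0,0,0],[0,0,0],[0,0,0],[0,0,0]]}' >/dev/null;python3 -c "
from h import *
st()"
```

```text
t 6.50 p [463.8   4.9  57.2] loc [-194.9   -0.9] yaw 0.211 z [ 0.017  0.001 -1.   ] w 10.2 gf 30.0 F [ 27.3  12.  -25.9]
t 7.00 p [460.6   5.3  56.3] loc [-198.     0.2] yaw 0.212 z [-0.002 -0.    -1.   ] w 31.4 gf 0.0 F [-0.3 -0.5  0.3]
```

Drawer is at its stop and released. I'll lift, swing aside and look at the carousel.

```bash
python3 -m pendant '{"grip":[-0.2,-0.2,-0.2,-0.2,-0.2,-0.2,-0.2,-0.2,-0.2,-0.2,-0.2],"linear":[[0,0,-10],[0,0,-25],[0,0,-30],[0,0,-30],[0,0,-30],[0,0,-30],[30,0,-5],[35,0,0],[35,0,0],[35,-10,0],[30,-10,0]],"angular":[[0,0,0],[0,0,0],[0,0,0],[0,0,0],[0,0,0],[0,0,0],[0,0,0],[0,0,0],[0,0,0],[0,0,0],[0,0,0]]}' >/dev/null; python3 -m pendant '{"grip":[-0.2,-0.2,-0.2,-0.2],"linear":[[35,-10,0],[35,-10,0],[20,0,0],[0,0,0]],"angular":[[0,0,0],[0,0,0],[0,0,0],[0,0,0]]}' >/dev/null
python3 - <<'E'
from h import *
import cv2
st()
D=0
a=ctrl.get_image("side"); b=ctrl.get_image("top")
pa=proj("side",loc(P,[-68,0,50])); pb=proj("top",loc(P,[-68,0,50])); 
o=[]
for i,p in((a,pa),(b,pb)):
    x,y=int(p[0])-40,int(p[1])-60; print(x,y); o.append(cv2.resize(i[y:y+120,x:x+80,::-1],(400,600),interpolation=cv2.INTER_CUBIC))
cv2.imwrite("pics/c3.png",np.hstack(o))
E
```

```text
t 8.25 p [367.7 248.9 217.5] loc [-239.5  257.6] yaw 0.216 z [ 0.001  0.001 -1.   ] w 34.7 gf 0.0 F [-0.9 -1.1 -0.2]
273 138
256 134
```

View pics/c3.png

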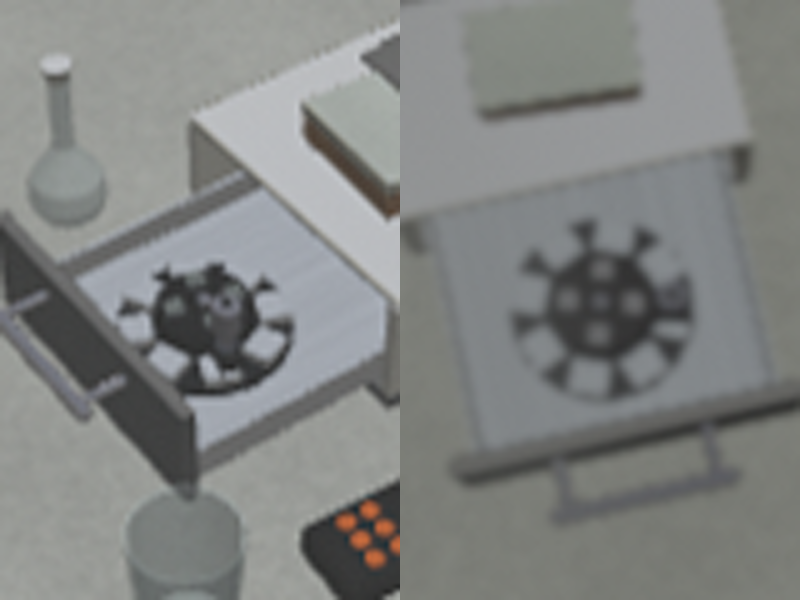

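In the top view (right half) the carousel axis is at about (603,300), the knob at about (675,297), and the front slot toward (612,370). In the side view (left half) the knob's top is at about (222,298). I'll work out the positions.

Run:
```python
from h import *
from scipy.optimize import least_squares
ct=lambda c,o:(np.array(c)+.5)/5-.5+o
kt=ct((275,297),(256,134)); ks=ct((222,298),(273,138))
f=least_squares(lambda X:np.r_[proj("top",X)-kt,proj("side",X)-ks],[600,0,90]); print("knob tri",f.x,f.fun)
ax=unproj("top",ct((203,300),(256,134)),53); print("axis",ax,toloc(ax), "predicted",loc(P,[-68,0,50]))
s=unproj("side",ct((207,305),(273,138)),53); print("axis side",s,toloc(s))
for a in(ax,loc(P,[-66,0,50])[:2]):
  for z in(86,93):
    w=unproj("top",kt,z); w2=unproj("side",ks,z)
    for v in(w,w2):
        d=np.array(toloc(v))-toloc(a); print(z,v.round(1),"r %.1f ang %.3f"%(np.hypot(*d),np.arctan2(-d[1],-d[0])))
```

```text
knob tri [580.91673393 -14.86586499 102.54005686] [-0.00648334  0.03195942  0.0325361  -0.00879812]
axis [588.94680829  31.23031223] [np.float64(-67.04442836383683), np.float64(-0.47083203566373655)] predicted [587.9155595  31.4973813  50.       ]
axis side [588.3984303   29.13224335] [np.float64(-68.00725610801474), np.float64(-2.4139157152562873)]
86 [584.1 -14.8] r 46.3 ang 1.261
86 [5.873e+02 5.000e-01] r 30.8 ang 1.312
93 [582.8 -14.9] r 46.5 ang 1.233
93 [584.5  -6. ] r 37.5 ang 1.248
86 [584.1 -14.8] r 47.1 ang 1.242
86 [5.873e+02 5.000e-01] r 31.5 ang 1.284
93 [582.8 -14.9] r 47.3 ang 1.216
93 [584.5  -6. ] r 38.3 ang 1.226
```

Run:
```python
from h import *
for q in([588.9,31.2,50],[588.9,31.2,65],[582.8,-14.9,93],[582.8,-14.9,69],[582.8,-14.9,86]): print((proj("side",np.array(q))-[273,138]+.5)*5)
import cv2
i=ctrl.get_image("side"); x,y=300,185
cv2.imwrite("pics/c4.png",cv2.resize(i[y:y+40,x:x+40,::-1],(600,600),interpolation=cv2.INTER_CUBIC))
```

```text
[207.04907598 306.45899929]
[206.68947433 290.46260519]
[225.55560485 308.30158301]
[225.88778034 334.60343264]
[225.65350517 316.05003943]
```

View pics/c4.png

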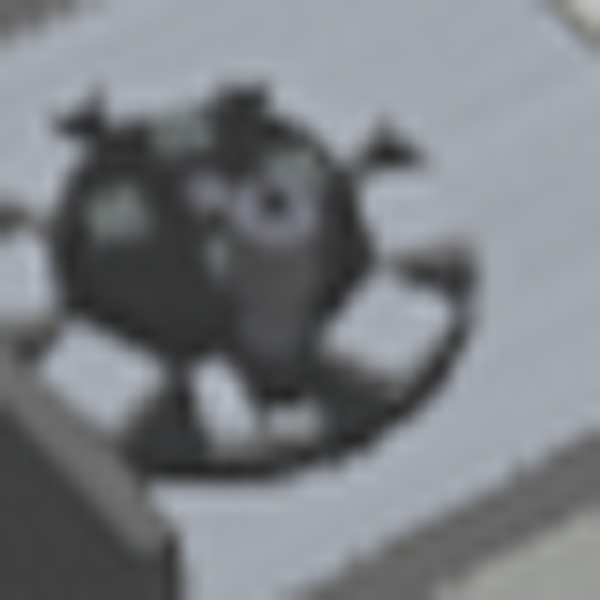

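The enlarged side view has the knob's top centre at (272,210) in the crop, so pixel (318.1,199.0). That matches the top-view position at z=93, so the plunger is resting on a block at about 1.23 rad. Next I'll go above the knob.

```bash
python3 -c "
from h import *
st();plan([582.8,-14.9,217],.206,11)"
```

```text
t 8.40 p [368.6 245.8 216.9] loc [-239.2  254.3] yaw 0.213 z [-0. -0. -1.] w 35.1 gf 0.0 F [-0.4 -0.7  0.1]
ang [-0.     0.     0.001]
[-27.3, 14.0, 0.0],[-27.3, 14.0, 0.0],[-27.3, 14.1, -0.0],[-27.3, 14.1, -0.0],[-27.2, 14.1, -0.0],[-27.2, 14.1, -0.0],[-27.2, 14.1, -0.0],[-27.2, 14.1, -0.0],[-27.2, 14.2, -0.0],[-27.2, 14.2, -0.0],[-27.2, 14.2, -0.0],
```

```bash
python3 -m pendant '{"grip":[0,0,0,0,0,0,0,0,0,0,0],"linear":[[-27.3,14.1,0],[-27.3,14.1,0],[-27.3,14.1,0],[-27.3,14.1,0],[-27.3,14.1,0],[-27.3,14.1,0],[-27.3,14.1,0],[-27.2,14.1,0],[-27.2,14.1,0],[-27.2,14.1,0],[-27.2,14.1,0]],"angular":[[0,0,0],[0,0,0],[0,0,0],[0,0,0],[0,0,0],[0,0,0],[0,0,0],[0,0,0],[0,0,0],[0,0,0],[0,0,0]]}' >/dev/null; python3 -m pendant '{"grip":[0,0,0,0,0,0,0,0],"linear":[[0,0,25],[0,0,30],[0,0,30],[0,0,15],[0,0,0],[0,0,0],[0,0,0],[0,0,0]],"angular":[[0,0,0],[0,0,0],[0,0,0],[0,0,0],[0,0,0],[0,0,0],[0,0,0],[0,0,0]]}' >/dev/null; python3 -c "
from h import *
st();plan([582.8,-14.9,67],.206,5)"
```

```text
t 9.98 p [584.7 -14.9 118.4] loc [-80.6 -44.7] yaw 0.211 z [ 0.003 -0.    -1.   ] w 44.0 gf 0.0 F [ 0.7 -0.9 -0.3]
ang [0.001 0.    0.001]
[0.1, -0.4, 10.3],[0.1, -0.4, 10.3],[0.1, -0.4, 10.3],[0.1, -0.4, 10.3],[0.1, -0.4, 10.3],
```

Just above the knob top. I'll check with the side camera before descending.

```bash
python3 -m pendant '{"grip":[0,0,0],"linear":[[0.3,-1.2,5],[0,0,5],[0,0,0]],"angular":[[0,0,0],[0,0,0],[0,0,0]]}' >/dev/null
python3 - <<'E'
from h import *
import cv2
i=ctrl.get_image("side"); x,y=285,155
cv2.imwrite("pics/c5.png",cv2.resize(i[y:y+60,x:x+80,::-1],(800,600),interpolation=cv2.INTER_CUBIC))
st(); p=np.array(ctrl.get_obs()["ee_pos"]); 
for q in (p,[582.8,-14.9,93],[582.8,-14.9,69]): print((proj("side",np.array(q))-[x,y]+.5)*10)
E
```

```text
t 10.28 p [582.  -14.1 106.4] loc [-83.1 -43.5] yaw 0.212 z [-0.001  0.    -1.   ] w 43.8 gf 0.0 F [ 0.1  1.  -0.1]
[327.36205161 415.72263464]
[331.11120969 446.60316602]
[331.77556068 499.20686528]
```

View pics/c5.png

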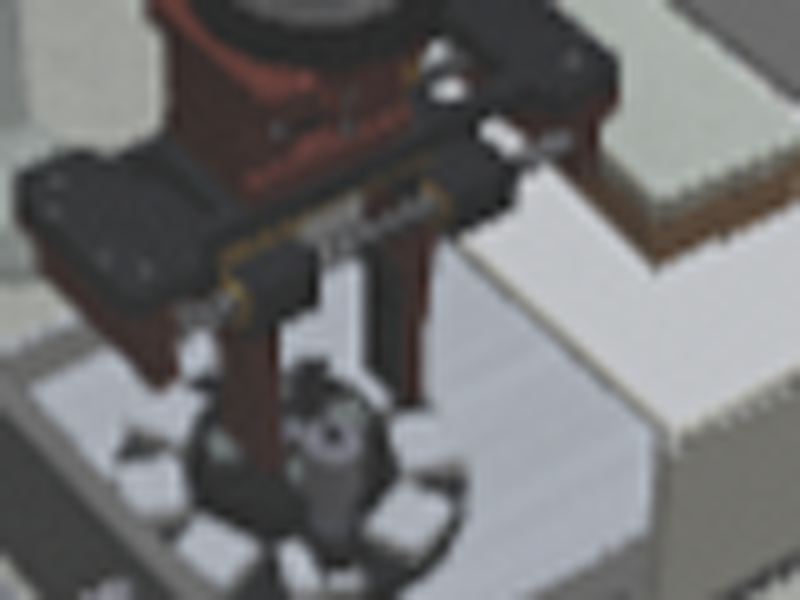

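The fingers (tips at about (250,465) and (400,400)) straddle the knob at (335,435). I'll descend and grip.

```bash
python3 -m pendant '{"grip":[0,0,0,0,0,0,0,0],"linear":[[-0.5,0.3,8],[0,0,8],[0,0,8],[0,0,8],[0,0,7],[0,0,0],[0,0,0],[0,0,0]],"angular":[[0,0,0],[0,0,0],[0,0,0],[0,0,0],[0,0,0],[0,0,0],[0,0,0],[0,0,0]]}' >/dev/null; python3 -c "
from h import *
st()";python3 -m pendant '{"grip":[-0.3,-0.5,-1,-1,-1,-1],"linear":[[0,0,0],[0,0,0],[0,0,0],[0,0,0],[0,0,0],[0,0,0]],"angular":[[0,0,0],[0,0,0],[0,0,0],[0,0,0],[0,0,0],[0,0,0]]}' >/dev/null; python3 -c "
from h import *
st()"
```

```text
t 10.95 p [582.9 -14.7  67.7] loc [-82.3 -44.2] yaw 0.212 z [ 0. -0. -1.] w 43.9 gf 0.0 F [0.3 0.5 0.2]
t 11.45 p [583.2 -14.5  68. ] loc [-82.  -44.1] yaw 0.212 z [ 0.001  0.    -1.   ] w 19.7 gf 30.0 F [1.3 1.2 0.4]
```

```bash
python3 -m pendant '{"grip":[-1,-1,-1,-1,-1,-1],"linear":[[0,0,-2],[0,0,-3],[0,0,-3],[0,0,0],[0,0,0],[0,0,0]],"angular":[[0,0,0],[0,0,0],[0,0,0],[0,0,0],[0,0,0],[0,0,0]]}' >/dev/null; python3 -c "
from h import *
st()
a=np.linspace(1.229,0,13); q=-46*np.c_[np.sin(a),np.cos(a)]; print(np.diff(q,axis=0).round(1).tolist())"
```

```text
t 11.95 p [582.4 -14.6  75.5] loc [-82.8 -44. ] yaw 0.212 z [-0.001  0.    -1.   ] w 19.3 gf 30.0 F [ 0.5  1.7 -4.1]
[[1.8, -4.4], [2.2, -4.1], [2.7, -3.9], [3.0, -3.6], [3.4, -3.3], [3.7, -2.9], [4.0, -2.5], [4.2, -2.1], [4.4, -1.7], [4.6, -1.2], [4.7, -0.7], [4.7, -0.2]]
```

```bash
python3 -m pendant '{"grip":[-1,-1,-1,-1,-1,-1],"linear":[[1.8,-4.4,0],[2.2,-4.1,0],[2.7,-3.9,0],[3,-3.6,0],[3.4,-3.3,0],[3.7,-2.9,0]],"angular":[[0,0,0],[0,0,0],[0,0,0],[0,0,0],[0,0,0],[0,0,0]]}' >/dev/null; python3 -c "
from h import *
st()"; python3 -m pendant '{"grip":[-1,-1,-1,-1,-1,-1,-1,-1,-1],"linear":[[4,-2.5,0],[4.2,-2.1,0],[4.4,-1.7,0],[4.6,-1.2,0],[4.7,-0.7,0],[4.7,-0.2,0],[0,0,0],[0,0,0],[0,0,0]],"angular":[[0,0,0],[0,0,0],[0,0,0],[0,0,0],[0,0,0],[0,0,0],[0,0,0],[0,0,0],[0,0,0]]}' >/dev/null; python3 -c "
from h import *
st()"
```

```text
t 12.45 p [557.9  -2.6  76. ] loc [-104.3  -27.3] yaw 0.212 z [ 0.002  0.    -1.   ] w 19.1 gf 30.0 F [ 4.   2.3 -3.9]
t 13.20 p [544.5  21.5  76.1] loc [-112.5   -1. ] yaw 0.212 z [ 0.002 -0.    -1.   ] w 19.3 gf 30.0 F [ 5.1  1.7 -3.9]
```

```bash
python3 -m pendant '{"grip":[-1,-1,-1,-1,-1,-1,-1],"linear":[[0,0,2],[0,0,2],[0,0,2],[0,0,2],[0,0,2],[0,0,0],[0,0,0]],"angular":[[0,0,0],[0,0,0],[0,0,0],[0,0,0],[0,0,0],[0,0,0],[0,0,0]]}' >/dev/null; python3 -c "
from h import *
st()"; python3 -m pendant '{"grip":[-1,-1,-1,-1,-1,-1],"linear":[[0,0,1.5],[0,0,1.5],[0,0,1],[0,0,0],[0,0,0],[0,0,0]],"angular":[[0,0,0],[0,0,0],[0,0,0],[0,0,0],[0,0,0],[0,0,0]]}' >/dev/null; python3 -c "
from h import *
st()"
```

```text
t 13.78 p [544.6  21.4  65.8] loc [-112.5   -1.1] yaw 0.212 z [ 0.002 -0.    -1.   ] w 19.2 gf 30.0 F [ 5.5  1.3 -3.3]
t 14.28 p [544.6  21.3  61.9] loc [-112.5   -1.2] yaw 0.212 z [ 0.002 -0.    -1.   ] w 19.4 gf 30.0 F [ 5.1  2.6 -3.6]
```

```bash
python3 -m pendant '{"grip":[-1,-1,-1,-1],"linear":[[0,0,1],[0,0,0.7],[0,0,0],[0,0,0]],"angular":[[0,0,0],[0,0,0],[0,0,0],[0,0,0]]}' >/dev/null; python3 -c "
from h import *
st()"; python3 -m pendant '{"grip":[-0.4,-0.4,-0.4,-0.4,-0.4,-0.4,-0.4,-0.4,-0.4,-0.4,-0.4,-0.4],"linear":[[0,0,0],[0,0,0],[0,0,0],[0,0,0],[0,0,-8],[0,0,-15],[0,0,-25],[0,0,-30],[0,0,-30],[0,-30,-10],[0,-40,0],[0,-40,0]],"angular":[[0,0,0],[0,0,0],[0,0,0],[0,0,0],[0,0,0],[0,0,0],[0,0,0],[0,0,0],[0,0,0],[0,0,0],[0,0,0],[0,0,0]]}' >/dev/null; python3 -m pendant '{"grip":[-0.4,-0.4,-0.4,-0.4,-0.4,-0.4,-0.4],"linear":[[35,-20,0],[40,0,0],[40,0,0],[40,0,0],[40,0,0],[40,0,0],[0,0,0]],"angular":[[0,0,0],[0,0,0],[0,0,0],[0,0,0],[0,0,0],[0,0,0],[0,0,0]]}' >/dev/null
python3 - <<'E'
from h import *
import cv2
st()
o=[]
for n,x,y in(("side",280,170),("top",270,165)):
    o.append(cv2.resize(ctrl.get_image(n)[y:y+60,x:x+40,::-1],(400,600),interpolation=cv2.INTER_CUBIC))
    for z in(86,93): print(n,z,(proj(n,np.array([544.6,21.3,z]))-[x,y]+.5)*10)
cv2.imwrite("pics/c6.png",np.hstack(o))
E
```

```text
t 14.62 p [544.8  21.3  61.3] loc [-112.3   -1.3] yaw 0.212 z [ 0.002 -0.    -1.   ] w 19.4 gf 30.0 F [2.  1.6 9. ]
t 16.20 p [366.2 229.1 178.8] loc [-245.   238.5] yaw 0.217 z [ 0.001  0.002 -1.   ] w 26.0 gf 0.0 F [-0.2  0.3 -0.7]
side 86 [227.9687721  273.35106893]
side 93 [227.14689832 257.86930365]
top 86 [295.84134738 412.8816511 ]
top 93 [294.98523102 409.54858838]
```

View pics/c6.png

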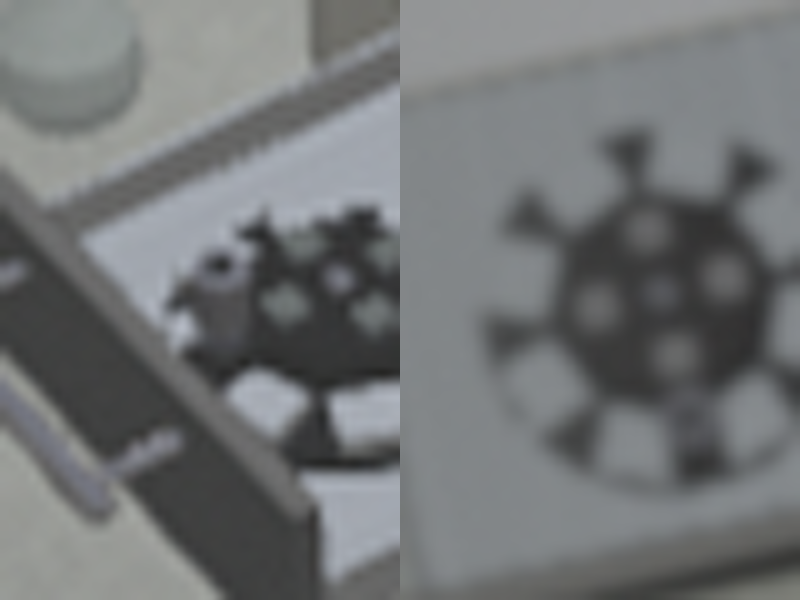

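The side view (left) has the knob's top at about (220,270), against (228,273) predicted for home and 258 if still on a block. The top view has it at (292,415) over the front slot. The plunger is home in the front slot. I'll now push the drawer shut with closed fingers against the handle bar.

```bash
python3 -m pendant '{"grip":[-1,-1,-1,-1,-1,-1,-1,-1,-1,-1,-1,-1],"linear":[[-25,0,0],[-35,0,0],[-35,0,0],[-35,0,0],[-35,0,0],[-35,0,0],[-25,0,0],[-12,0,0],[0,0,20],[0,0,30],[0,0,20],[0,0,0]],"angular":[[0,0,0],[0,0,0],[0,0,0],[0,0,0],[0,0,0],[0,0,0],[0,0,0],[0,0,0],[0,0,0],[0,0,0],[0,0,0],[0,0,0]]}' >/dev/null; python3 -m pendant '{"grip":[-1,-1,-1,-1],"linear":[[0,0,0],[0,0,0],[0,0,0],[0,0,0]],"angular":[[0,0,0],[0,0,0],[0,0,0],[0,0,0]]}' >/dev/null;python3 -c "
from h import *
st();plan(loc(P,[-228,-.9,66]),.2044,4)"
```

```text
t 17.63 p [417.9  -8.2 109.2] loc [-242.6   -4.3] yaw 0.212 z [ 0.002 -0.    -1.   ] w 0.3 gf 0.0 F [-0.3  0.8  0.5]
ang [0.001 0.    0.002]
[0.8, 3.6, 10.8],[0.8, 3.6, 10.8],[0.8, 3.6, 10.8],[0.9, 3.6, 10.8],
```

```bash
python3 -m pendant '{"grip":[-1,-1,-1,-1,-1,-1,-1,-1,-1,-1,-1,-1],"linear":[[0.8,2,10],[0.8,2,11],[0.8,2,11],[0.9,3,11],[0,4,0],[0,4,0],[0,3,0],[0,3,0],[0,2,0],[0,2,0],[0,2,0],[0,0,0]],"angular":[[0,0,0],[0,0,0],[0,0,0],[0,0,0],[0,0,0],[0,0,0],[0,0,0],[0,0,0],[0,0,0],[0,0,0],[0,0,0],[0,0,0]]}' >/dev/null;python3 -c "
from h import *
st()"
```

```text
t 18.63 p [445.2   1.4  65.2] loc [-213.8   -0.5] yaw 0.212 z [ 0.001 -0.    -1.   ] w 0.1 gf 0.0 F [-0.4  0.4  0.3]
```

```bash
python3 -m pendant '{"grip":[-1,-1,-1,-1,-1,-1,-1,-1,-1,-1,-1,-1],"linear":[[0,2,0],[0,2,0],[0,3,0],[0,4,0],[0,5,0],[0,6,0],[0,6,0],[0,6,0],[0,6,0],[0,6,0],[0,6,0],[0,6,0]],"angular":[[0,0,0],[0,0,0],[0,0,0],[0,0,0],[0,0,0],[0,0,0],[0,0,0],[0,0,0],[0,0,0],[0,0,0],[0,0,0],[0,0,0]]}' >/dev/null;python3 -c "
from h import *
st()";python3 -m pendant '{"grip":[-1,-1,-1,-1,-1,-1,-1,-1,-1,-1,-1,-1],"linear":[[0,6,0],[0,6,0],[0,6,0],[0,6,0],[0,6,0],[0,6,0],[0,6,0],[0,6,0],[0,6,0],[0,6,0],[0,6,0],[0,5,0]],"angular":[[0,0,0],[0,0,0],[0,0,0],[0,0,0],[0,0,0],[0,0,0],[0,0,0],[0,0,0],[0,0,0],[0,0,0],[0,0,0],[0,0,0]]}' >/dev/null;python3 -c "
from h import *
st()"
```

```text
t 19.63 p [501.8  13.7  64.8] loc [-155.9    0. ] yaw 0.212 z [-0.  0. -1.] w 0.4 gf 1.7 F [-3.9 -0.3 -0.4]
t 20.63 p [571.6  28.6  65. ] loc [-84.6   0.5] yaw 0.212 z [ 0.  0. -1.] w 0.3 gf 1.6 F [-2.7 -1.7 -1.9]
```

```bash
python3 -m pendant '{"grip":[-1,-1,-1,-1,-1,-1,-1,-1],"linear":[[0,4,0],[0,3,0],[0,2,0],[0,2,0],[0,2,0],[0,2,0],[0,1,0],[0,0,0]],"angular":[[0,0,0],[0,0,0],[0,0,0],[0,0,0],[0,0,0],[0,0,0],[0,0,0],[0,0,0]]}' >/dev/null;python3 -c "
from h import *
st()"; for i in 1 2; do python3 -m pendant '{"grip":[-1,-1,-1,-1],"linear":[[0,1,0],[0,1,0],[0,1,0],[0,0,0]],"angular":[[0,0,0],[0,0,0],[0,0,0],[0,0,0]]}' >/dev/null;python3 -c "
from h import *
st()"; done
```

```text
t 21.30 p [586.9  31.9  65.1] loc [-68.9   0.6] yaw 0.212 z [ 0.001  0.    -1.   ] w 0.3 gf 0.9 F [-0.8 -0.9 -1.7]
t 21.63 p [589.7  32.6  65.1] loc [-66.1   0.7] yaw 0.212 z [ 0.  0. -1.] w 0.0 gf 1.1 F [-2.  -1.7 -1.5]
t 21.97 p [592.7  33.2  65.1] loc [-63.    0.7] yaw 0.212 z [ 0.001  0.    -1.   ] w 0.2 gf 1.1 F [-1.7 -1.1 -0.7]
```

```bash
for i in 1 2 3; do python3 -m pendant '{"grip":[-1,-1,-1,-1],"linear":[[0,0.7,0],[0,0.7,0],[0,0.6,0],[0,0,0]],"angular":[[0,0,0],[0,0,0],[0,0,0],[0,0,0]]}' >/dev/null;python3 -c "
from h import *
st()"; done
```

```text
t 22.30 p [594.5  33.5  65. ] loc [-61.1   0.7] yaw 0.212 z [ 0.  0. -1.] w 0.6 gf 1.2 F [-2.6 -1.   0.2]
t 22.63 p [596.   33.9  65. ] loc [-59.6   0.7] yaw 0.212 z [-0.001 -0.    -1.   ] w 0.6 gf 2.3 F [-5.9 -1.2  1.5]
t 22.97 p [596.   33.9  64.9] loc [-59.6   0.7] yaw 0.212 z [-0.005 -0.001 -1.   ] w 0.3 gf 5.5 F [-9.8 -2.8  8.7]
```

```bash
python3 -m pendant '{"grip":[-1,-1,-1,-1],"linear":[[0,0.7,0],[0,0.7,0],[0,0,0],[0,0,0]],"angular":[[0,0,0],[0,0,0],[0,0,0],[0,0,0]]}' >/dev/null;python3 -c "
from h import *
st()"; python3 -m pendant '{"grip":[-1,-1,-1,-1,-1,-1,-1,-1,-1,-1,-1,-1],"linear":[[0,-4,0],[0,-8,0],[0,-15,0],[0,-25,0],[0,-30,0],[0,-30,-10],[0,0,-25],[0,0,-30],[0,0,-30],[30,0,-20],[40,0,0],[40,0,0]],"angular":[[0,0,0],[0,0,0],[0,0,0],[0,0,0],[0,0,0],[0,0,0],[0,0,0],[0,0,0],[0,0,0],[0,0,0],[0,0,0],[0,0,0]]}' >/dev/null; python3 -m pendant '{"grip":[-1,-1,-1,-1,-1,-1,-1,-1],"linear":[[40,0,0],[40,0,0],[40,0,0],[0,0,0],[0,0,0],[0,0,0],[0,0,0],[0,0,0]],"angular":[[0,0,0],[0,0,0],[0,0,0],[0,0,0],[0,0,0],[0,0,0],[0,0,0],[0,0,0]]}' >/dev/null
python3 - <<'E'
from h import *
import cv2
st(); im={}
for n in("side","top"):
    im[n]=ctrl.get_image(n); cv2.imwrite(f"pics/{n}9.png",im[n][:,:,::-1])
    g=cv2.cvtColor(im[n],cv2.COLOR_RGB2GRAY).astype(np.float32)
    x=np.arange(-60,12,3.); acc=0
    for y in np.arange(-100,101,10):
        if abs(abs(y)-55)<8: continue
        p=proj(n,loc(P,np.c_[x,0*x+y,0*x+98])).astype(np.float32)
        acc=acc+cv2.remap(g,p[:,:1],p[:,1:],cv2.INTER_LINEAR)[:,0]
    print(n,dict(zip(x.astype(int).tolist(),(acc/17).astype(int).tolist())))
# bystander change vs first pictures, away from arm and drawer
for n,b in(("side",(240,100,460,285)),("top",(140,60,480,290))):
    a=cv2.imread(f"pics/{n}0.png"); c=im[n][:,:,::-1]
    d=(cv2.absdiff(a,c).max(2)>30).astype(np.uint8); d[:b[1]]=0;d[b[3]:]=0;d[:,:b[0]]=0;d[:,b[2]:]=0
    k,_,s,_=cv2.connectedComponentsWithStats(d); print(n,[r[:5].tolist() for r in s[1:] if r[4]>8])
E
```

```text
t 23.30 p [596.1  33.9  64.9] loc [-59.5   0.7] yaw 0.212 z [-0.007 -0.001 -1.   ] w 0.8 gf 7.8 F [-14.4  -5.1  12.7]
t 24.97 p [442.1 234.7 180. ] loc [-169.6  228.6] yaw 0.210 z [ 0. -0. -1.] w 0.2 gf 0.0 F [-0.4 -0.4 -0.9]
side {-60: 125, -57: 120, -54: 107, -51: 93, -48: 89, -45: 88, -42: 89, -39: 86, -36: 83, -33: 81, -30: 79, -27: 76, -24: 72, -21: 68, -18: 64, -15: 65, -12: 79, -9: 98, -6: 106, -3: 107, 0: 101, 3: 115, 6: 154, 9: 181}
top {-60: 121, -57: 114, -54: 110, -51: 110, -48: 113, -45: 117, -42: 121, -39: 122, -36: 121, -33: 114, -30: 97, -27: 76, -24: 61, -21: 55, -18: 55, -15: 60, -12: 75, -9: 92, -6: 100, -3: 102, 0: 111, 3: 128, 6: 143, 9: 149}
side [[240, 100, 34, 32, 674], [244, 137, 10, 11, 73], [302, 164, 49, 57, 870]]
top [[261, 166, 64, 19, 391], [280, 173, 48, 16, 250], [258, 185, 20, 9, 100], [293, 187, 20, 8, 46], [191, 197, 44, 93, 1719], [148, 221, 51, 49, 529], [179, 223, 9, 8, 32], [140, 224, 6, 46, 184], [175, 228, 5, 6, 15], [193, 249, 8, 6, 32], [178, 261, 15, 15, 146], [161, 267, 5, 8, 19], [153, 274, 5, 16, 37], [162, 280, 15, 10, 48]]
```

Drawer is at a hard stop, and the panel edge at x≈-12 with no dark gap confirms it is shut. The arm is parked over the large flask, so I'll move it clear and re-check the bystanders.

```bash
python3 -m pendant '{"grip":[-1,-1,-1,-1,-1,-1,-1,-1,-1,-1,-1,-1],"linear":[[0,0,-20],[0,0,-30],[0,0,-20],[35,0,0],[40,0,0],[40,0,0],[40,0,0],[40,0,0],[30,0,0],[0,0,0],[0,0,0],[0,0,0]],"angular":[[0,0,0],[0,0,0],[0,0,0],[0,0,0],[0,0,0],[0,0,0],[0,0,0],[0,0,0],[0,0,0],[0,0,0],[0,0,0],[0,0,0]]}' >/dev/null;python3 - <<'E'
from h import *
import cv2
st(); p=np.array(ctrl.get_obs()["ee_pos"])
for n,b in(("side",(200,100,460,285)),("top",(140,60,480,290))):
    a=cv2.imread(f"pics/{n}0.png"); c=ctrl.get_image(n)[:,:,::-1]
    d=(cv2.absdiff(a,c).max(2)>25).astype(np.uint8); d[:b[1]]=0;d[b[3]:]=0;d[:,:b[0]]=0;d[:,b[2]:]=0
    k,_,s,_=cv2.connectedComponentsWithStats(d); print(n,proj(n,p).round(),[r[:5].tolist() for r in s[1:] if r[4]>8])
E
```

```text
t 26.07 p [394.5 454.7 249.6] loc [-171.5  453.6] yaw 0.211 z [-0.001 -0.001 -1.   ] w 0.6 gf 0.0 F [-0.2 -0.4  0.2]
side [217.  99.] [[302, 164, 49, 57, 941]]
top [128. 257.] [[261, 165, 64, 21, 448], [258, 173, 70, 21, 382], [280, 187, 34, 11, 84]]
```

Only the drawer area has changed since the first pictures, and every bystander is where it was. Handing in.

```bash
python3 -c "
from workcell import ctrl
print(ctrl.close_job())"
```

```text
the job is handed in; nothing more can be done
None
```

The drawer was pulled to its stop, the plunger is home in the front slot, the drawer is pushed fully shut, nothing else was moved, and the job was handed in at about 26 s of the 54 s limit.

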